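Clamp the hose tail on the suction port

TASK

Connect the loose flanged hose tail to the suction port: stand it flange on flange on the port's upright stub, slid in under the lip of the fixed half ring until it stops, then swing the hinged half ring round both flanges until it is shut. Last, fold the spring latch over the ring's free end and press it down slowly by feel, no harder than it needs, until its hook snaps under the catch strip and the lever stays down; leave everything else where it lies.

Things in the scene. Friction and masses are not known exactly. Their poses are not given: they have to be found in the camera images.
- port: suction port, bare aluminium on a dark steel base plate 150 x 190 x 10 mm, fixed on the table. Origin: tube axis at table height; z up. Upright stub with a clamp ring (84 mm outside, 52 to 81 mm up) round its flange: fixed half on the +x side, swinging half on the -x side, latch on the -y side
- port_face (a point): centre of the flat top face of the stub's flange, 66 mm above the table; flange 60 mm in diameter, 6 mm thick. Here the hose tail's underside must finally be
- fixed_lip (a point): middle of the inner edge of the fixed half ring's inward lip, 24.5 mm on the +x side of the axis, 75 mm up (underside). The lip spans 60 degrees either side of +x and overhangs the flange, so the tail cannot be lowered on the axis: set it on the stub 14 to 16 mm to the -x side, then slide it +x until it stops, on the axis
- tail: loose hose tail, bare aluminium, 0.15 to 0.31 kg, standing on its flange: flange 60 mm in diameter and 6 mm thick, above it a plain tube 34 mm in diameter up to 80 mm height. Origin: centre of the flange's underside; z along the tube
- jaw (a joint): angle of the swinging half ring about its upright hinge: 0 = shut on the flanges, 1.1 to 1.5 rad at the start. Closing turns it anticlockwise seen from above. It stays where it is left; 1 to 2 N at its pin moves it
- jaw_hinge (a point): hinge axis (upright) of the swinging half ring, 53 mm on the port's +y side of the tube axis; the point is at the ring's top, 81 mm above the table
- jaw_pin (a point): top of the upright round steel grip pin on the swinging half ring, 114 mm above the table; 12 mm in diameter, free from 77 mm up. Grip it from above or push it round its circle (77 mm radius) about the hinge; shut, it is at (-60, 5) mm in the port's frame
- jaw_lug: lug on the free end of the swinging half ring: stepped block 10 x 40 x 23 mm, its outer edge 79 mm above the table, with a level steel catch strip (67 to 74 mm up, 7 mm deep) on its outer side. Origin: middle of the strip, 70.5 mm up; shut, at (-16.5, -64) mm in the port's frame. More than 50 N bends it; pressing the latch pad loads it about twice the pad force
- latch (a joint): angle of the steel latch lever about a level pin parallel to the port's y: near 0 = folded over the lug toward -x, 1.57 = upright, 1.85 to 2.15 at the start (leaning to +x). Lever 22 mm wide, 99 mm long from the pin, finger pad 81 to 99 mm out; its back (top when folded) stands 19 to 21 mm off the line through the pin. A spring (1 to 2 N at the pad) lifts it unless hooked
- latch_sleeve (a point): top of the sleeve that holds the latch post, 30 mm above the table, fixed to the base plate. The lever's pin is straight above it. The post is set by hand: the pin stands anywhere from 60 to 78 mm above the table, differently at each port, and no reading shows it. Folded down, the lever rests at a joint value of about 0.15 (low post) to -0.25 (high post)
- latch_snap (a point): fixed point of the port, 87 mm up, at the middle of the folded lever's pad top for a pin height of 66 mm. Pressed down, the pad meets the sprung hook's resistance (4 to 10 N), then the hook snaps under the strip, then 2 to 5 mm lower the lever lies hard on the lug: anywhere 12 mm below to 8 mm above this point. Push slowly, stop at about 15 N
- thread_spool: bystander: thread spool 36 mm in diameter, 45 mm tall, standing; origin centre of its underside
- round_die: bystander: round steel cutting die about 40 mm in diameter, 35 mm tall, standing; origin centre of its underside
- tape_roll: bystander: flat roll of tape 104 mm in diameter, 25 mm tall; origin centre of its underside

How it is judged:
By the outcome, as a careful person would: the job done as asked, in the order asked, and still so for the second after the job is handed in, with the robot touching nothing.
It also fails if it takes over 72 s, if anything falls off the work surface, if the arm or the gripper's body presses on something with over 40 N, if the wrist force passes 120 N, or if a joint passes its speed limit or range.

ROBOT

A 6-joint arm with a two-finger parallel gripper is mounted at the origin on a cart in front of the work surface, level with it; the furniture and walls round the work are solid. World frame = base frame: x ahead of the robot, y to its left, z up, the work surface at z = 0. Lengths are in m, angles in rad, forces in N, time in s.
With the tool pointing down it reaches from about 0.325 to 0.775 m from the base axis. Payload 9.3 kg.
Tool frame: the origin (TCP) lies at the very end of the fingers, on their centre line; the grasp point (between the pads) lies 19 mm behind it; z points along the fingers, y is the line along which they close (so a half turn about z gives the same grasp; the last joint's range is limited). The gripper opens to 85 mm and grips with 20 to 120 N. Pads are 22 mm wide; open, the fingers measure 114 mm over their backs; the gripper's body (76 mm by 85 mm) begins 54 mm behind the grasp point. The pads swing forward as they close: fully open they stand 13 mm farther back than shut.
Start: joints at [1.01, 0.259, 0.021, 1.334, 0, 1.418], TCP at [0.218, 0.505, 0.231] pointing down, gripper open.
Joint ranges: [-3.04, 3.04], [-0.91, 1.82], [-1.04, 1.36], [-1.92, 1.95], [-1.52, 1.45], [-3.14, 3.14]. Speed limits (rad/s): [2.22, 2.22, 2.79, 3.14, 3.14, 3.14].

INTERFACE

Orientations are given as a rotation vector (axis times angle).
In Python, from workcell import reach, move_linear, move_j, grip, dwell, inverse_kinematics, observe, camera, camera_info, MotionError, sign_off gives the robot as it stands. Calls block until the motion is done:
- reach(position, orientation): joint-space move of the TCP to a pose.
- move_linear(position, frame=None, feed=0.15, until_force=None): straight line of the TCP; frame=None keeps the orientation; feed is the mean speed in m/s. With until_force (N) it stops when the force on the tool has changed by that much, and returns True; else False.
- move_j(angles): joint-space move.
- grip(opening, force=None): finger opening in m; force is the grip in N (None keeps the last); returns when the fingers have stopped.
- dwell(seconds).
- inverse_kinematics(position, orientation): joint angles nearest the present ones, or None.
- observe(): the state.
- camera(name): name is "scene" or "top" or "wrist"; returns the picture (420x560x3 uint8, blue, green, red); there is no depth.
- camera_info(name): a dict with "vertical_fov" (degrees; the focal length in pixels is half the picture's height over the tangent of half this angle, whatever the lens; pixels are square), "cx", "cy" (the principal point, pixels), "R" (3x3) and "t" (3): a world point X has camera coordinates R X + t; the wrist camera has in their place "mount" (4x4, takes a point from camera to tool coordinates, whose origin is the TCP and whose axes are the flange's). Camera axes: x right, y down, z forward; pixel columns grow to the right and rows downward; lengths in m; the calibration is good to about 2 mm. The wrist camera is an equidistant fisheye: a pixel r from the principal point sees the ray r / f radians off the axis. A picture is of the moment at which its call begins: read the wrist's pose just before it. camera_info takes no time and is no camera call.
A pose or a line that the arm cannot do raises MotionError and nothing moves.
- sign_off(): hands the job in; it is judged then, once.
The state is a dict: "t": time; "qpos": joint angles; "joint_velocities": joint speeds; "joint_torque": joint torques, N m; "eef_pos": TCP position; "ee_rot": TCP orientation; "contact_force": force on the tool from outside, world axes, zero at the start; "torque": the same for the moment, N m; "gripper_width": finger opening in m; "finger_force": force on a finger pad.
Only numpy, scipy, OpenCV 4.12 (cv2) and the standard library are available. Lean on these libraries where they do the work, as an engineer would, in place of code of your own. Each camera call takes 0.05 s, during which the arm holds its last target. There are 200 camera calls.

## Working session

There is one attempt and no reset: what is moved stays moved. The work goes in short steps, each a Python script; the robot and the scene stay as the last script left them, time stands still between calls to the robot, and variables do not carry over. Pictures are saved under pics/ and viewed, at most 10 in all, crops included, and the job is handed in when it is done.

```bash
ls; mkdir -p pics; python3 - <<'E'
from workcell import *
import cv2,numpy as np
for n in ("scene","top","wrist"):
    cv2.imwrite(f"pics/{n}0.png",camera(n)); print(n,camera_info(n))
o=observe(); print({k:o[k] for k in("t","eef_pos","ee_rot","contact_force")})
E
```

```text
pics
scene {'vertical_fov': 45.658916184215734, 'cx': 280.8612256541933, 'cy': 202.61535841283185, 'R': array([[ 0.68275124, -0.73053684, -0.01291018],
       [-0.56043721, -0.51227785, -0.65075459],
       [ 0.4687866 ,  0.45153885, -0.75917836]]), 't': array([-0.32284982,  0.42185802,  0.92819386])}
top {'vertical_fov': 52.74072010355748, 'cx': 279.71178482563016, 'cy': 209.51353527744575, 'R': array([[ 0.02802612, -0.99947464,  0.01627819],
       [-0.9959404 , -0.02931315, -0.08510845],
       [ 0.08554091, -0.01382685, -0.99623871]]), 't': array([0.03259661, 0.55493022, 1.2473945 ])}
wrist {'vertical_fov': 65.70646984690485, 'cx': 276.47637244386027, 'cy': 210.67471231160968, 'mount': array([[ 3.94956870e-04, -9.55045225e-01, -2.96459884e-01,
         7.56691907e-02],
       [ 9.99999740e-01,  1.98171176e-04,  6.93835296e-04,
         1.09144028e-03],
       [-6.03894283e-04, -2.96460081e-01,  9.55045054e-01,
        -1.43351454e-01],
       [ 0.00000000e+00,  0.00000000e+00,  0.00000000e+00,
         1.00000000e+00]])}
{'t': 0.15, 'eef_pos': array([0.21801814, 0.50471406, 0.23080615]), 'ee_rot': array([-6.36088054e-01, -3.07616817e+00,  1.53195372e-03]), 'contact_force': array([-0.01200999, -0.56716531,  0.5896652 ])}
```

View pics/scene0.png

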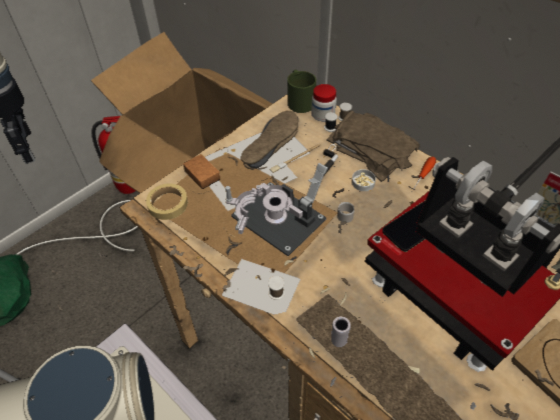

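View pics/top0.png

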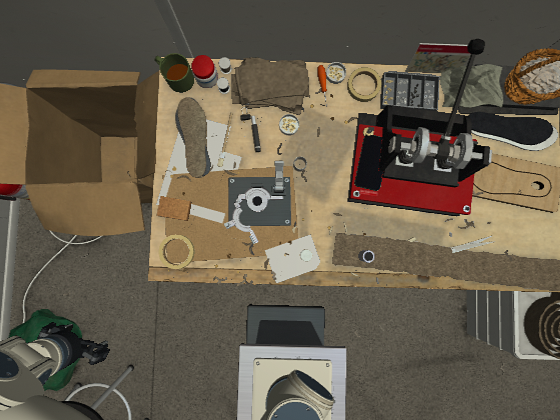

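```bash
python3 - <<'E'
import cv2,numpy as np
t=cv2.imread("pics/top0.png");s=cv2.imread("pics/scene0.png")
a=cv2.resize(t[145:285,215:395],None,fx=4.4,fy=4.25,interpolation=cv2.INTER_CUBIC)
cv2.imwrite("pics/topz.png",a)
b=cv2.resize(s[160:360,200:380],None,fx=3,fy=3,interpolation=cv2.INTER_CUBIC)
cv2.imwrite("pics/scz.png",b)
E
```

```text
(no output)
```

View pics/topz.png

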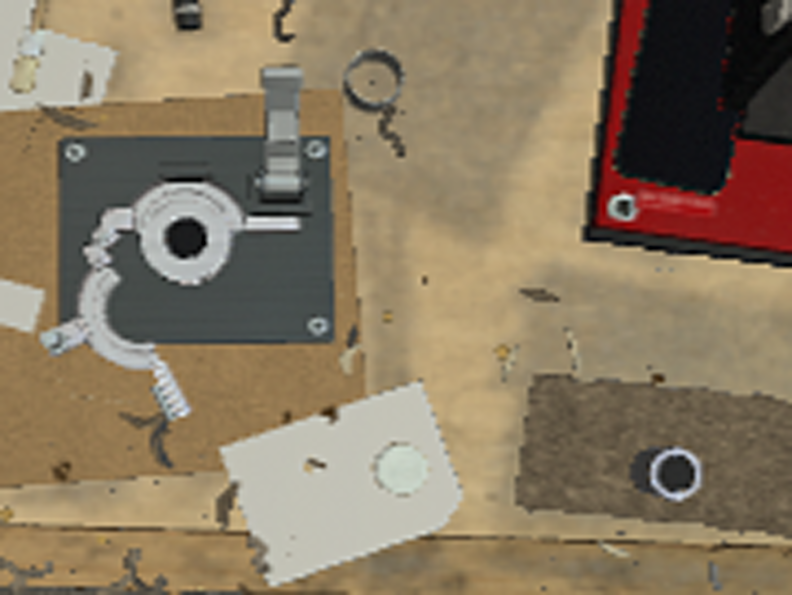

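View pics/scz.png

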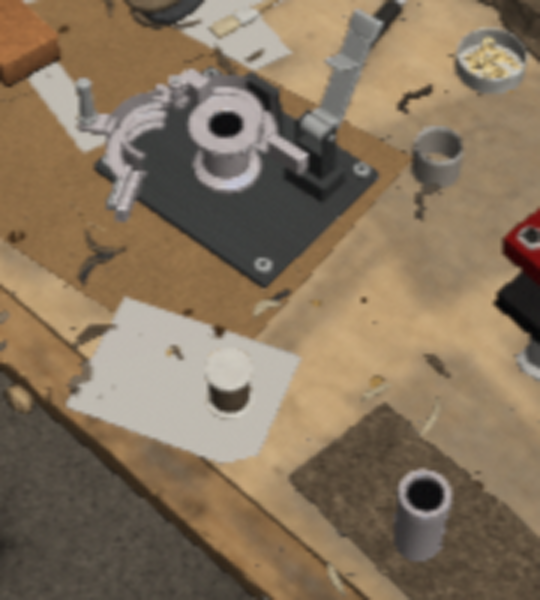

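```bash
cat > h.py <<'E'
from workcell import *
import cv2,numpy as np
from scipy.spatial.transform import Rotation as Ro
from scipy.optimize import least_squares
def foc(ci): return 210/np.tan(np.radians(ci["vertical_fov"]/2))
def pose():
    o=observe(); return np.array(o["eef_pos"]),Ro.from_rotvec(o["ee_rot"]).as_matrix()
def ray(n,uv,P=None):
    """origin, dir in world"""
    ci=camera_info(n); f=foc(ci); d=(np.array(uv,float)-[ci["cx"],ci["cy"]])/f
    if n=="wrist":
        r=np.hypot(*d); v=np.array([*(d/r*np.sin(r) if r>0 else d),np.cos(r)])
        M=ci["mount"]; p,R=P
        return p+R@M[:3,3], R@M[:3,:3]@v
    v=np.array([*d,1.]); return -ci["R"].T@ci["t"], ci["R"].T@(v/np.linalg.norm(v))
def onz(rd,z): o,d=rd; return o+d*(z-o[2])/d[2]
def tri(rays):
    A=np.zeros((3,3));b=np.zeros(3)
    for o,d in rays: Q=np.eye(3)-np.outer(d,d);A+=Q;b+=Q@o
    x=np.linalg.solve(A,b); return x,[round(1e3*np.linalg.norm(np.cross(x-o,d)),1) for o,d in rays]
def proj(n,X,P=None):
    ci=camera_info(n); f=foc(ci)
    if n=="wrist":
        M=ci["mount"]; p,R=P; c=(M[:3,:3].T@(R.T@(np.array(X)-p)-M[:3,3]))
        th=np.arctan2(np.hypot(c[0],c[1]),c[2]); k=th/np.hypot(c[0],c[1]); return np.array([ci["cx"]+f*k*c[0],ci["cy"]+f*k*c[1]])
    c=ci["R"]@np.array(X)+ci["t"]; return np.array([ci["cx"]+f*c[0]/c[2],ci["cy"]+f*c[1]/c[2]])
def down(yaw):
    """tool z down, tool y axis (finger closing line) at heading yaw in the world"""
    y=np.array([np.cos(yaw),np.sin(yaw),0]);z=np.array([0,0,-1.]);x=np.cross(y,z)
    return Ro.from_matrix(np.c_[x,y,z]).as_rotvec()
def T(z): return (215+z[0]/4.4,145+z[1]/4.25)
def S(z): return (200+z[0]/3,160+z[1]/3)
E
python3 - <<'E'
from h import *
print("tube top",tri([ray("top",T((675,473))),ray("scene",S((425,492)))]))
print("tube@0",onz(ray("scene",S((420,548))),0))
print("port face",tri([ray("top",T((187,237))),ray("scene",S((227,124)))]))
print("pin top",tri([ray("top",T((50,342))),ray("scene",S((84,84)))]))
for c in [(74,152),(316,149),(318,326)]: print("bolt",onz(ray("top",T(c)),.012))
for c in [(58,140),(330,137),(332,342),(62,342)]: print("corner",onz(ray("top",T(c)),.010))
print("spool",onz(ray("top",T((402,470))),.045),"die",onz(ray("top",T((373,80))),.035))
for yaw in (0,np.pi/2,-np.pi/2,np.pi): print(yaw,inverse_kinematics([.5,0.,.3],down(yaw)))
E
```

```text
tube top (array([ 0.42372112, -0.20725507,  0.08363748]), [np.float64(1.4), np.float64(1.4)])
tube@0 [ 0.42726162 -0.2103372   0.        ]
port face (array([0.57458577, 0.11308591, 0.0688471 ]), [np.float64(1.6), np.float64(1.6)])
pin top (array([0.49909038, 0.1942968 , 0.11742747]), [np.float64(2.5), np.float64(2.5)])
bolt [0.63811293 0.19632902 0.012     ]
bolt [0.64538922 0.02924932 0.012     ]
bolt [0.51846887 0.02449783 0.012     ]
corner [0.64675122 0.20790846 0.01      ]
corner [0.65469976 0.01971008 0.01      ]
corner [0.50747115 0.01451102 0.01      ]
corner [0.50213703 0.19961824 0.01      ]
spool [ 0.41901295 -0.0328923   0.045     ] die [ 0.69217105 -0.00767204  0.035     ]
0 [-0.167989    0.16087486  0.0667857   1.47670717  0.          1.40280732]
1.5707963267948966 [-0.167989    0.16087486  0.0667857   1.47670717  0.         -0.167989  ]
-1.5707963267948966 [-0.167989    0.16087486  0.0667857   1.47670717  0.          2.97360365]
3.141592653589793 [-0.167989    0.16087486  0.0667857   1.47670717  0.         -1.73878533]
```

```bash
python3 - <<'E'
from h import *
reach([.45,-.16,.27],down(np.pi/2)); P=pose(); cv2.imwrite("pics/w1.png",camera("wrist")); np.savez("w1.npz",p=P[0],R=P[1])
reach([.50,.10,.29],down(np.pi/2)); P=pose(); cv2.imwrite("pics/w2.png",camera("wrist")); np.savez("w2.npz",p=P[0],R=P[1])
print(observe()["t"],P)
E
```

```text
3.7833 (array([0.50001351, 0.09945366, 0.28986824]), array([[-9.99999983e-01, -3.40355974e-05, -1.83762344e-04],
       [-3.39718659e-05,  9.99999939e-01, -3.46806630e-04],
       [ 1.83774137e-04, -3.46800381e-04, -9.99999923e-01]]))
```

View pics/w1.png

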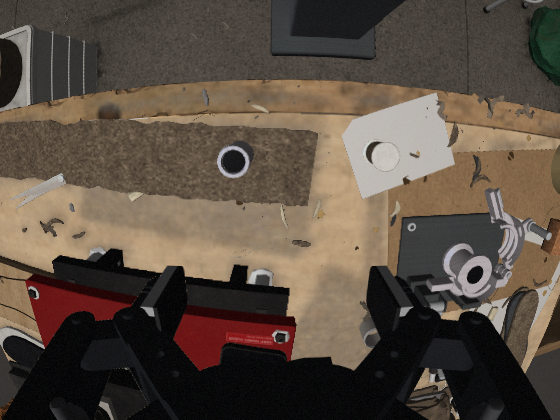

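View pics/w2.png

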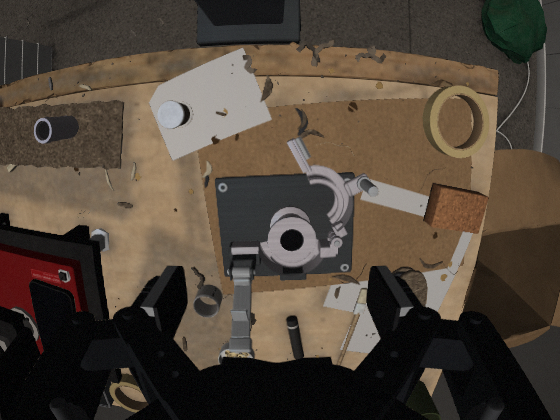

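```bash
python3 - <<'E'
from h import *
reach([.43,-.207,.15],down(np.pi/2)); P=pose(); im=camera("wrist"); cv2.imwrite("pics/w3.png",im); np.savez("w3.npz",p=P[0],R=P[1])
print(proj("wrist",[.424,-.207,.08],P),proj("wrist",[.424,-.207,0],P))
E
```

```text
[274.51865292 213.82775772] [275.03381889 187.36251536]
```

View pics/w3.png

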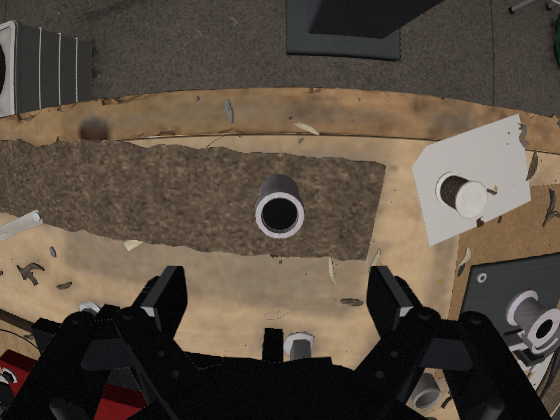

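```bash
python3 - <<'E'
from h import *
L=lambda n:(lambda d:(d["p"],d["R"]))(np.load(n+".npz"))
print(tri([ray("scene",S((385,405))),ray("wrist",(365,262),L("w3")),ray("wrist",(307,205),L("w1"))]))
print(tri([ray("scene",S((292,478))),ray("wrist",(386,163),L("w3")),ray("wrist",(316,131),L("w1"))]))
# tube ring: bright low-saturation pixels in w3/w1 
for n,c in(("w3",(281,213)),("w1",(234,161))):
    im=cv2.imread(f"pics/{n}.png"); g=im[c[1]-50:c[1]+50,c[0]-50:c[0]+50]
    print(n); print(g[50+(-0),::3].max(1)); print(g[::3,50].max(1))
    m=(g.min(2)>135).astype(np.uint8); cn=max(cv2.findContours(m,0,2)[0],key=cv2.contourArea); e=cv2.fitEllipse(cn); e=((e[0][0]+c[0]-50,e[0][1]+c[1]-50),e[1]); print(e)
    print(onz(ray("wrist",e[0],L(n)),.08))
E
```

```text
(array([ 0.49451915, -0.11987778,  0.00889744]), [np.float64(3.9), np.float64(3.6), np.float64(2.1)])
(array([ 0.39673698, -0.11301508,  0.02311384]), [np.float64(4.8), np.float64(2.8), np.float64(2.0)])
w3
[ 92  92  85  86  78  83  77  78 119 171 101  17  19  21  17  17  17  16
  15  16  17  16  79 174 162  87  80  89  82  88  90  80  81  79]
[115 100 106 103  49  51  52  49  51  56 172 176  17  19  16  17  15  15
  17  19  13  19  17  60 175 105  81  83  82  95  79  89 126  71]
((279.26679611206055, 214.89815139770508), (45.08999252319336, 47.66360855102539))
[ 0.42477555 -0.20371787  0.08      ]
w1
[110 102  96 102  98  89  96  82 108  97  99 194 162  25  25  25  26  23
  23  26  24 187  49  91  92 105 101  87 106  99  94  90  92  74]
[118 171 163 155 151  79  89  98  90 113  75  57 197  65  30  26  26  25
  23  25  23 141 159  96  98 104  95  97  89  90 141 145 144 144]
((232.6006202697754, 161.4612693786621), (30.95087242126465, 31.516141891479492))
[ 0.42499197 -0.20387281  0.08      ]
```

```bash
cat >> h.py <<'E'
def L(n): d=np.load(n+".npz"); return d["p"],d["R"]
def dark(im,c,h=25,th=60):
    """ellipse of the dark hole nearest c"""
    c=np.round(c).astype(int); g=im[c[1]-h:c[1]+h,c[0]-h:c[0]+h]
    m=(g.max(2)<th).astype(np.uint8)
    cs=[k for k in cv2.findContours(m,0,1)[0] if len(k)>7]
    e=[cv2.fitEllipse(k) for k in cs]; e=min(e,key=lambda q:np.hypot(q[0][0]-h,q[0][1]-h))
    return (e[0][0]+c[0]-h,e[0][1]+c[1]-h),e[1]
E
python3 - <<'E'
from h import *
I={n:cv2.imread(f"pics/{n}.png") for n in("scene0","top0","w1","w2","w3")}
def go(name,cs):
    rs=[]
    for n,c in cs.items():
        v=n[:-1] if n[0]!="w" else "wrist"; P=L(n) if v=="wrist" else None
        e=dark(I[n],c,th=45 if v=="wrist" else 70); r=ray(v,e[0],P); rs.append(r); print(name,n,np.round(e[0],1),np.round(e[1],1))
    x,d=tri(rs); print(x,d); 
    return rs,x
rs,x=go("port",{"w2":(291,240),"top0":T((187,237)),"scene0":S((227,124)),"w1":(476,275)})
print([onz(r,.066)[:2].round(4) for r in rs])
rs,x=go("tail",{"w3":(280,215),"w1":(234,161),"top0":T((675,473)),"scene0":S((425,492)),"w2":(43,130)})
print([onz(r,.080)[:2].round(4) for r in rs])
P=L("w2")
for c in [(222,187),(345,267)]: print("bolt w2",onz(ray("wrist",c,P),.012))
for c in [(217,178),(351,172),(352,272)]: print("corner w2",onz(ray("wrist",c,P),.01))
print("pin w2,top,scene",tri([ray("wrist",(374,191),P),ray("top",T((46,346))),ray("scene",S((84,84)))]))
E
```

```text
port w2 [291.4 239.9] [20.1 21.6]
port top0 [256.9 200.6] [8.  8.4]
port scene0 [274.9 201. ] [ 6.5 10.3]
port w1 [474.7 274.4] [12.5 18.4]
[0.57488077 0.11669287 0.06818809] [np.float64(2.0), np.float64(1.4), np.float64(2.3), np.float64(0.9)]
[array([0.5762, 0.1188]), array([0.574, 0.116]), array([0.5771, 0.1158]), array([0.576 , 0.1195])]
tail w3 [279.3 213.6] [30.5 33.8]
tail w1 [233.1 161. ] [20.8 21.8]
tail top0 [368.3 255.9] [7.3 7.6]
tail scene0 [341.3 324.4] [ 9.5 11.3]
tail w2 [ 42.1 130.1] [12.2 17.5]
[ 0.42469667 -0.2052588   0.07888864] [np.float64(1.6), np.float64(1.8), np.float64(2.0), np.float64(2.1), np.float64(0.3)]
[array([ 0.4238, -0.2037]), array([ 0.4245, -0.2033]), array([ 0.4237, -0.2068]), array([ 0.4254, -0.2073]), array([ 0.425 , -0.2041])]
bolt w2 [0.52236179 0.02749415 0.012     ]
bolt w2 [0.64233029 0.20146729 0.012     ]
corner w2 [0.51036581 0.02081273 0.01      ]
corner w2 [0.50175031 0.20062645 0.01      ]
corner w2 [0.65212706 0.21351078 0.01      ]
pin w2,top,scene (array([0.49917496, 0.19752583, 0.11734016]), [np.float64(3.9), np.float64(4.8), np.float64(4.9)])
```

```bash
python3 - <<'E'
from h import *
YAW=np.pi/2+.04
reach([.4247,-.2052,.13],down(YAW))
print(move_linear([.4247,-.2052,.047],feed=.1,until_force=8))
grip(.02,60); o=observe(); print(o["gripper_width"],o["finger_force"],o["t"])
move_linear([.4247,-.2052,.20],feed=.15)
reach([.47,.09,.20],down(YAW))
o=observe(); print(o["eef_pos"],o["contact_force"],o["gripper_width"],o["t"])
for n in("scene","top"): cv2.imwrite(f"pics/{n}1.png",camera(n))
X=np.array(o["eef_pos"])+[0,0,.033]
for n in("scene","top"):
    print(n,proj(n,X))
a=cv2.imread("pics/scene1.png");b=cv2.imread("pics/top1.png")
u=proj("scene",X-[0,0,.05]).astype(int);v=proj("top",X).astype(int)
c=np.hstack([cv2.resize(a[u[1]-75:u[1]+75,u[0]-50:u[0]+50],None,fx=4,fy=4),cv2.resize(b[v[1]-75:v[1]+75,v[0]-50:v[0]+50],None,fx=4,fy=4)])
cv2.imwrite("pics/c1.png",c); print(u,v)
E
```

```text
False
0.032749417009332746 59.29231524467468 6.9
[0.47011285 0.08930207 0.19978644] [ 0.41437765  0.60504427 -2.8934928 ] 0.03260027832250373 9.2083
scene [246.30070883 183.47048922]
top [263.76624982 235.34213684]
[247 199] [263 235]
```

View pics/c1.png

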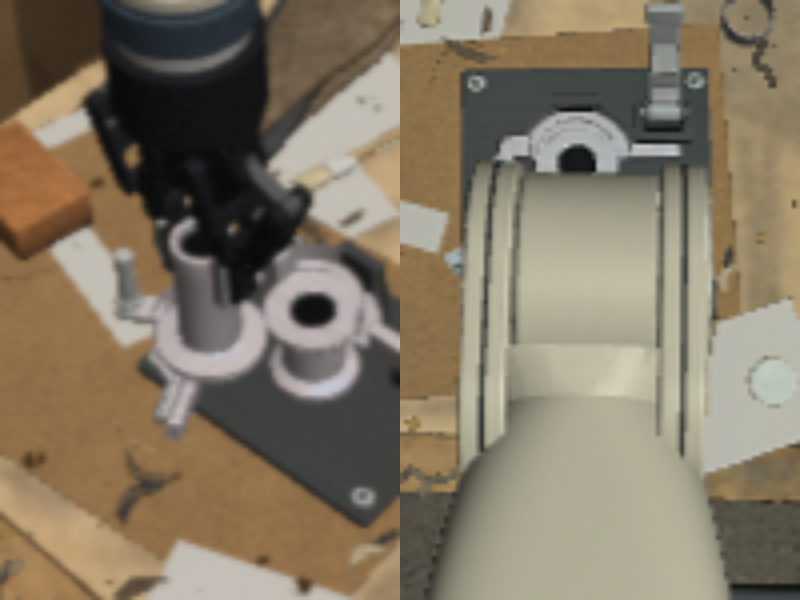

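```bash
python3 - <<'E'
from h import *
im=cv2.imread("pics/scene1.png"); u=np.array([247,199])
c=np.array([.4701,.0893]); th=np.linspace(0,2*np.pi,721)
def circ(c,r,z): return np.array([proj("scene",[c[0]+r*np.cos(t),c[1]+r*np.sin(t),z]) for t in th])
def crop(p): return (p-u+[50,75])*4
for z in(.153,.159):
    q=crop(circ(c,.03,z)); print("tail",z,"L",q[:,0].min().round(),"R",q[:,0].max().round(),"B",q[:,1].max().round())
print("hole",crop(proj("scene",[*c,.233])), "tube edges", crop(circ(c,.017,.19))[:,0].min(),crop(circ(c,.017,.19))[:,0].max())
for cc in([.5755,.1165],):
    q=crop(circ(cc,.03,.066)); print("port L",q[:,0].min().round(),"R",q[:,0].max().round(),"T",q[:,1].min().round()); print("hole",crop(proj("scene",[*cc,.066])))
e=dark(im,(u-[50,75]+np.array([314,309])/4),th=70,h=12); print(e, crop(np.array(e[0])))
# sub-pixel profiles of rows through tail flange and tube
for r in (300,335): 
    y=int(u[1]-75+r/4); print(r,list(zip(range(u[0]-14,u[0]+20),im[y,u[0]-14:u[0]+20].min(1))))
x=int(u[0]-50+212/4); print(list(zip(range(u[1]+12,u[1]+26),im[u[1]+12:u[1]+26,x].min(1))))
E
```

```text
tail 0.153 L 151.0 R 263.0 B 382.0
tail 0.159 L 150.0 R 262.0 B 375.0
hole [197.15998271 237.61143458] tube edges 170.05153958930146 235.01247016453772Traceback (most recent call last):
  File "<stdin>", line 10, in <module>
  File "<stdin>", line 4, in circ
  File "h.py", line 22, in proj
    ci=camera_info(n); f=foc(ci)
ValueError: time passes only in moves, steps and waits
```

```bash
sed -i 's/^from scipy.optimize.*/import workcell as _w\n_C={n:_w.camera_info(n) for n in("scene","top","wrist")}\ndef camera_info(n): return _C[n]/' h.py
python3 - <<'E'
from h import *
move_linear([.49,.025,.20],feed=.2); P=pose(); im=camera("wrist"); cv2.imwrite("pics/w4.png",im); np.savez("w4.npz",p=P[0],R=P[1])
print(P[0],proj("wrist",P[0]-P[1]@[0,0,.033],P),proj("wrist",P[0]+P[1]@[0,0,.047],P),proj("wrist",[.575,.1165,.066],P))
c=im[110:360,200:500]; cv2.imwrite("pics/w4z.png",cv2.resize(c,None,fx=2.4,fy=2.4,interpolation=cv2.INTER_CUBIC))
E
```

```text
[0.49006517 0.02367    0.19982648] [273.67362079 307.21208269] [274.6656982  235.05725214] [364.42389565 284.31728471]
```

View pics/w4z.png

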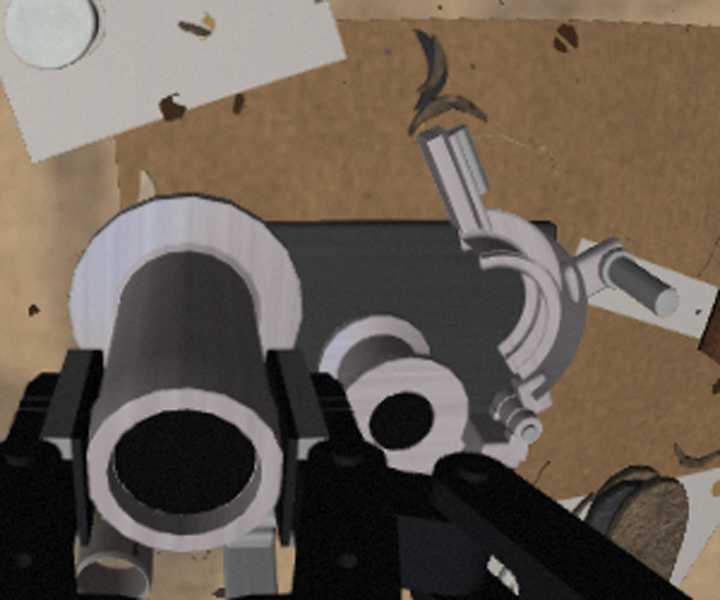

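```bash
python3 - <<'E'
from h import *
ex=np.array([np.cos(.04),np.sin(.04)]); A=np.array([.5755,.1172])
s=A-.0155*ex
move_linear([*s,.135],feed=.12)
print(move_linear([*s,.106],feed=.02,until_force=4)); o=observe(); print(o["eef_pos"],o["contact_force"],o["t"])
z=o["eef_pos"][2]+.0008; move_linear([*s,z],feed=.02)
e=A+.008*ex
print(move_linear([*e,z],feed=.025,until_force=8)); o=observe(); p=np.array(o["eef_pos"]); print(p,o["contact_force"],o["torque"],o["t"], "port xy rel A",(p[:2]-A)@ex,(p[:2]-A)@[-ex[1],ex[0]])
E
```

```text
True
[0.55994487 0.11666716 0.11340923] [-0.79065186  0.60129617  4.11454882] 12.1167
True
[0.57594267 0.11745079 0.11361855] [-4.34377134 -0.05344118  4.70716551] [-0.02374693  0.68168742 -0.06776195] 13.0583 port xy rel A 0.000452343436330318 0.00023289182015725216
```

```bash
python3 - <<'E'
from h import *
ex=np.array([np.cos(.04),np.sin(.04)]); A=np.array([.5755,.1172])
o=observe(); p=np.array(o["eef_pos"]); print(p,o["contact_force"])
move_linear([*p[:2],p[2]+.001],feed=.02); o=observe(); p=np.array(o["eef_pos"]); print(p,o["contact_force"])
print(move_linear([*(A+.006*ex),p[2]],feed=.015,until_force=8)); o=observe(); p=np.array(o["eef_pos"]); print(p,o["contact_force"],o["torque"],o["t"],(p[:2]-A)@ex)
E
```

```text
[0.57594267 0.11745079 0.11361855] [-4.34377134 -0.05344118  4.70716551]
[0.57596149 0.11749498 0.11456986] [-1.21768854  0.07791411 -1.20058644]
True
[0.57608394 0.11748864 0.11390355] [-1.54705804  0.56575662 -2.35787258] [-0.03182667  0.22785053  0.02215504] 13.5667 0.0005950131375664632
```

```bash
python3 - <<'E'
from h import *
grip(.06); p=np.array(observe()["eef_pos"]); move_linear([p[0],p[1],.175],feed=.15)
r=ray("wrist",(478,236),L("w4")); print("pin w4",onz(r,.114)-[0,.0015,0])
reach([.51,.17,.22],down(np.pi/2+.04)); P=pose(); im=camera("wrist"); cv2.imwrite("pics/w5.png",im); np.savez("w5.npz",p=P[0],R=P[1])
c=proj("wrist",[.576,.1175+.0015,.146],P); print("expect tail top",c)
e=dark(im,c,h=30,th=50); print(e, onz(ray("wrist",e[0],P),.146)-[0,.0015,0])
q=proj("wrist",[.499,.1975+.0015,.114],P); print("pin exp",q)
q=q.round().astype(int); cv2.imwrite("pics/p5.png",cv2.resize(np.hstack([im[q[1]-50:q[1]+50,q[0]-50:q[0]+50],im[int(c[1])-50:int(c[1])+50,int(c[0])-50:int(c[0])+50]]),None,fx=4,fy=4)); print(observe()["t"])
E
```

```text
pin w4 [0.50257929 0.20051033 0.114     ]
expect tail top [206.79642771 297.38075863]
((np.float64(200.73712921142578), np.float64(292.69792556762695)), (53.626007080078125, 71.81988525390625)) [0.57196472 0.11278711 0.146     ]
pin exp [311.25275525 197.21139198]
15.025
```

```bash
python3 - <<'E'
from h import *
im=cv2.imread("pics/w5.png"); P=L("w5"); c=np.array([207,297])
g=cv2.cvtColor(im,6)[c[1]-45:c[1]+45,c[0]-45:c[0]+45]
g=cv2.resize(g,None,fx=3,fy=3,interpolation=cv2.INTER_CUBIC)
for k in (cv2.HoughCircles(g,cv2.HOUGH_GRADIENT,1,20,param1=120,param2=25,minRadius=40,maxRadius=110)[0][:4]):
    uv=c-45+k[:2]/3; print(uv,k[2]/3,onz(ray("wrist",uv,P),.146)-[0,.0015,0])
# pin top: brightest blob near expectation
q=np.array([311,197]); h=28; s=im[q[1]-h:q[1]+h,q[0]-h:q[0]+h].astype(int)
m=((s.max(2)-s.min(2)<22)&(s.min(2)>110)).astype(np.uint8)
for r in m: print("".join(".#"[v] for v in r))
E
```

```text
[208.83333206 298.5       ] 13.5 [0.5769399  0.11911377 0.146     ]
........................................................
........................................................
........................................................
........................................................
........................................................
........................................................
........................................................
........................................................
........................................................
........................................................
..........................##............................
........................#####...........................
........................................................
#...................#...#.##............................
##.........##.....###.#########.........................
###........#....###..###########.........#..............
###..........###########......###.......#####...........
####.......#######.####........###......#########.......
####..
[... 1459 characters left out ...]
......##########
#########.........................................######
#########............................................###
#########...............................................
#########...............................................
#########...............................................
########................................................
########................................................
########................................................
#######.................................................
#######.................................................
######..................................................
######..................................................
```

```bash
python3 - <<'E'
from h import *
H=np.array([.5741,.1705])
def st(a,z=.092):
    a=np.radians(a); return [*(H+.077*np.array([np.cos(a),np.sin(a)])),z], down(a+np.pi/2-np.pi)
p,f=st(157.2,.15); grip(.045); reach(p,f)
p,f=st(157.2); print("hit",move_linear(p,f,feed=.08,until_force=6))
grip(.0155,20); o=observe(); print(o["gripper_width"],o["contact_force"],o["t"])
for a in (167,178,189,200,211,218):
    p,f=st(a); h=move_linear(p,f,feed=.09,until_force=10); o=observe(); print(a,h,o["contact_force"].round(1),o["t"])
    if h: break
E
```

```text
hit False
0.015457571973144275 [-0.17031919  0.05640707  0.6466683 ] 17.1333
167 False [-0.1 -1.   0.2] 17.4583
178 False [0.4 0.3 0.6] 17.8
189 False [0.1 0.5 0.3] 18.1417
200 False [-0.6 -0.2 -0.5] 18.4833
211 False [-0.2  0.8  0.4] 18.825
218 False [-0.7  0.4 -0.3] 19.1
```

```bash
python3 - <<'E'
from h import *
H=np.array([.5741,.1705])
def st(a,z=.092):
    a=np.radians(a); return [*(H+.077*np.array([np.cos(a),np.sin(a)])),z], down(a-np.pi/2)
for a in (223,229):
    p,f=st(a); h=move_linear(p,f,feed=.02,until_force=7); o=observe(); q=np.array(o["eef_pos"][:2])-H; print(a,h,o["eef_pos"],o["contact_force"].round(1),np.degrees(np.arctan2(q[1],q[0]))%360,np.hypot(*q),o["t"])
    if h: break
for n in("scene","top"): cv2.imwrite(f"pics/{n}2.png",camera(n))
E
```

```text
223 True [0.5166361  0.11914206 0.09162521] [-1.   1.6  1.5] 221.7885199979549 0.0770696940318309 19.475
```

```bash
python3 - <<'E'
from h import *
H=np.array([.5741,.1705])
def st(a,z=.092):
    a=np.radians(a); return [*(H+.077*np.array([np.cos(a),np.sin(a)])),z], down(a-np.pi/2)
p,f=st(227); h=move_linear(p,f,feed=.01,until_force=12); o=observe(); q=np.array(o["eef_pos"][:2])-H; print(h,o["contact_force"].round(1),np.degrees(np.arctan2(q[1],q[0]))%360,np.hypot(*q),o["t"])
P=np.array(o["eef_pos"])
grip(.035); move_linear([*P[:2],.16],feed=.15)
reach([.44,.07,.27],down(np.pi/2+.04)); Q=pose(); cv2.imwrite("pics/w6.png",camera("wrist")); np.savez("w6.npz",p=Q[0],R=Q[1]); print(observe()["t"])
for n in("scene","top"): cv2.imwrite(f"pics/{n}3.png",camera(n))
w=cv2.imread("pics/w6.png"); s=cv2.imread("pics/scene3.png")
A=[.576,.1175,.07]; a=proj("wrist",A,Q).astype(int); b=proj("scene",A).astype(int); print(a,b)
cr=lambda im,c,w,h:im[max(c[1]-h,0):c[1]+h,max(c[0]-w,0):c[0]+w]
i1=cr(w,a,70,75); i2=cr(s,b+[15,-15],50,54)
i1=cv2.resize(i1,(400,430),interpolation=2); i2=cv2.resize(i2,(400,430),interpolation=2)
cv2.imwrite("pics/c6.png",np.hstack([i1,i2]))
E
```

```text
True [-0.9  2.   2. ] 221.76260933453293 0.07724278478067703 19.9417
21.5833
[309 293] [274 199]
```

View pics/c6.png

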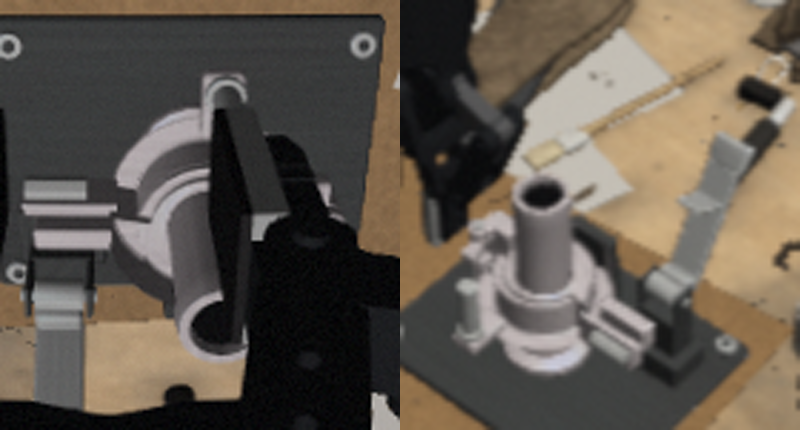

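```bash
python3 - <<'E'
from h import *
Q=L("w6"); ex=np.array([np.cos(.04),np.sin(.04)]);ey=np.array([-ex[1],ex[0]]);A=np.array([.576,.1175])
def pf(X): d=X[:2]-A; return np.round([d@ex*1e3,d@ey*1e3,X[2]*1e3],1)
rs=ray("scene",(307-1.1,200.3+.9)); rw=ray("wrist",(260,322.5),Q); rw=(rw[0]-[0,.0015,0],rw[1]); rt=ray("top",T((282,183)))
for c in ((rs,rw),(rs,rt),(rw,rt),(rs,rw,rt)): x,d=tri(c); print("hub",pf(x),d)
for z in(.07,.08): print([pf(onz(r,z)) for r in(rs,rw,rt)])
x,d=tri((ray("scene",(322.8-1.1,167.7+.9)),ray("top",T((282,72))))); print("tip",pf(x),d)
# lug/strip check: w6 lug centre
print("lug", pf(onz(ray("wrist",(309-70+70*.35,293-75+225*.349),Q),.079)))
E
```

```text
hub [ 43.2 -62.9  72.8] [np.float64(0.7), np.float64(0.7)]
hub [ 33.2 -67.7  85.6] [np.float64(2.5), np.float64(2.5)]
hub [ 31.3 -64.   87.3] [np.float64(1.9), np.float64(1.9)]
hub [ 34.6 -65.4  82.7] [np.float64(3.5), np.float64(3.1), np.float64(2.8)]
[array([ 45.9, -61.2,  70. ]), array([ 44.4, -63.1,  70. ]), array([ 33.6, -66.2,  70. ])]
[array([ 39. , -66.4,  80. ]), array([ 36.9, -62.5,  80. ]), array([ 32.2, -66. ,  80. ])]
tip [ 95.3 -65.8 145.6] [np.float64(0.1), np.float64(0.1)]
lug [ -1.7 -56.   79. ]
```

```bash
cat > latch.py <<'E'
from h import *
ex=np.array([np.cos(.04),np.sin(.04)]);ey=np.array([-ex[1],ex[0]]);A=np.array([.576,.1175])
xp,yp,zp=.040,-.0645,.068
def W(x,y,z): return [*(A+x*ex+y*ey),z]
F=down(np.pi/2+.04)
def path(th):
    r=.099 if th>1.57 else .090
    x=xp-r*np.cos(th)+.02*np.sin(th); z=zp+.09*np.sin(th)+.02*np.cos(th)
    return W(x+.011*np.sin(min(th,1.57)),yp,z-.012*np.clip((th-1.2)/.37,0,1))
def pf():
    o=observe(); p=np.array(o["eef_pos"]); d=p[:2]-A; return np.round([d@ex*1e3,d@ey*1e3,p[2]*1e3],1),np.round(o["contact_force"],1),o["t"]
E
python3 - <<'E'
from latch import *
grip(0.0); reach(W(xp+.10,yp,.24),F); print("hit",move_linear(W(xp+.10,yp,.138),F,feed=.1,until_force=6),pf())
for th in (2.0,1.8,1.57,1.4,1.2,1.0,.85,.7,.55,.4):
    h=move_linear(path(th),F,feed=.07,until_force=9); print(th,h,*pf())
    if h: break
E
```

```text
hit False (array([140.3, -64.5, 138.9]), array([-0.2, -0.4,  0.7]), 24.3667)
2.0 False [110.7 -64.5 130. ] [0.5 0.3 0.3] 24.9583
1.8 False [ 92.7 -64.5 139.7] [ 1.2 -0.1  0.4] 25.3917
1.57 False [ 70.6 -64.5 146.4] [-0.2  0.4  1.5] 25.875
1.4 False [ 55.1 -64.5 154.1] [0.5 0.3 0.4] 26.275
1.2 False [ 36.  -64.5 159.6] [ 1.5  0.2 -0.6] 26.7083
1.0 False [ 17.5 -64.5 154.6] [1.1 0.9 1.3] 27.1333
0.85 False [  4.  -64.5 148.9] [ 0.  -0.6  2. ] 27.4917
0.7 False [ -8.8 -64.5 141.4] [0.6 0.6 1.3] 27.85
0.55 False [-20.5 -64.5 132.2] [-0.2  0.5  1.2] 28.2083
0.4 False [-30.9 -64.5 121.5] [-0.8 -0.6  0.4] 28.5667
```

```bash
python3 - <<'E'
from latch import *
im=camera("scene"); cv2.imwrite("pics/scene4.png",im); old=cv2.imread("pics/scene3.png")
for c in((322,168),(317,178),(311,190)): print(old[c[1],c[0]],im[c[1],c[0]])
f=[observe()["contact_force"]]
for _ in range(10): dwell(.03); f.append(observe()["contact_force"])
print(np.mean(f,0),pf())
E
```

```text
[119 123 123] [58 70 79]
[113 116 116] [50 52 53]
[112 114 114] [47 46 45]
[-0.26811417 -0.1841481   1.36761341] (array([-30.6, -64.5, 121.7]), array([ 0.2, -0.6,  1.9]), 28.95)
```

```bash
python3 - <<'E'
from latch import *
for th in (.3,.22):
    print(th,move_linear(path(th),F,feed=.04,until_force=9),*pf())
x=xp-.088
def fz(): return np.mean([ (dwell(.01),observe()["contact_force"][2])[1] for _ in range(4)])
print(move_linear(W(x,yp,.102),F,feed=.03,until_force=8),*pf())
log=[]; z=pf()[0][2]/1e3; 
while z>.070:
    z-=.001; h=move_linear(W(x,yp,z),F,feed=.006,until_force=8); f=fz(); log.append((round(float(observe()["eef_pos"][2])*1e3,2),round(f,1),h))
    if f>11.5 or (h and f>11): break
print(log,pf())
E
```

```text
0.3 False [-37.3 -64.5 113.4] [-0.8  1.1  1.3] 29.3417
0.22 False [-41.4 -64.5 106.9] [0.9 0.2 1.9] 29.6833
False [-48.4 -64.5 101.9] [-0.8 -0.5  0.5] 30.125
[(100.85, np.float64(0.7), False), (99.93, np.float64(2.5), False), (98.88, np.float64(3.5), False), (97.87, np.float64(4.1), False), (96.91, np.float64(4.7), False), (95.92, np.float64(5.7), False), (94.97, np.float64(7.0), False), (93.97, np.float64(6.0), False), (92.91, np.float64(4.9), False), (91.89, np.float64(5.3), False), (90.88, np.float64(3.6), False), (89.87, np.float64(3.4), False), (88.86, np.float64(3.6), False), (87.91, np.float64(4.1), False), (86.89, np.float64(4.6), False), (85.79, np.float64(0.1), False), (84.81, np.float64(-0.3), False), (83.98, np.float64(0.7), False), (82.88, np.float64(0.8), False), (81.83, np.float64(1.2), False), (80.84, np.float64(0.8), False), (79.94, np.float64(2.3), False), (79.27, np.float64(7.4), False), (78.77, np.float64(12.5), False)] (array([-48. , -64.5,  78.8]), array([-3.8,  0.2, 12.7]), 38.5417)
```

```bash
python3 - <<'E'
from latch import *
move_linear(W(xp-.088,yp,.13),F,feed=.05); print(*pf()); move_linear(W(xp-.088,yp,.20),F,feed=.2)
reach([.40,-.15,.27],F); dwell(.3)
im={n:camera(n) for n in("scene","top")}
for n in im: cv2.imwrite(f"pics/{n}5.png",im[n])
for n,o in(("scene","scene3"),("top","top0")):
    a=im[n]; ol=cv2.imread(f"pics/{o}.png")
    for lab,(x,z) in {"old tip":(.095,.146),"old mid":(.068,.107),"pad":(-.045,.082),"mid":(-.02,.085),"near":(.02,.085)}.items():
        u=proj(n,W(x,yp,z)).round().astype(int); print(n,lab,u,a[u[1],u[0]],ol[u[1],u[0]])
u=proj("top",W(-.01,yp,.085)).round().astype(int)
def asc(g,lo): 
    s=g.astype(int); m=((s.max(2)-s.min(2)<22)&(s.min(2)>lo))
    for r in m: print("".join(".#"[v] for v in r))
asc(im["top"][u[1]-32:u[1]+32,u[0]-32:u[0]+16],85); print()
u=proj("scene",W(-.01,yp,.085)).round().astype(int); asc(im["scene"][u[1]-25:u[1]+30,u[0]-35:u[0]+35],95); print(observe()["t"])
E
```

```text
[-48.2 -64.5 129.7] [0.2 0.  1. ] 39.7333
scene old tip [321 168] [169 191 199] [116 119 119]
scene old mid [313 186] [114 130 136] [113 116 116]
scene pad [282 222] [142 146 146] [108 107 111]
scene mid [289 214] [34 32 31] [155 159 160]
scene near [300 204] [29 26 25] [44 45 44]
top old tip [279 162] [113 146 164] [168 172 168]
top old mid [279 174] [ 79 120 147] [149 154 150]
top pad [279 215] [177 179 166] [75 77 70]
top mid [279 206] [173 175 162] [77 79 73]
top near [279 192] [170 171 159] [17 19 18]Traceback (most recent call last):
  File "<stdin>", line 14, in <module>
  File "<stdin>", line 13, in asc
  File "<stdin>", line 13, in <genexpr>
TypeError: string indices must be integers, not 'numpy.bool'
```

```bash
python3 - <<'E'
from latch import *
def asc(g,lo):
    s=g.astype(int); m=((s.max(2)-s.min(2)<22)&(s.min(2)>lo)).astype(int)
    for r in m: print("".join(".#"[v] for v in r))
a=cv2.imread("pics/top5.png"); u=proj("top",W(-.01,yp,.085)).round().astype(int); print(u); asc(a[u[1]-25:u[1]+30,u[0]-12:u[0]+12],85)
a=cv2.imread("pics/scene5.png"); u=proj("scene",W(-.03,yp,.085)).round().astype(int); print(u); asc(a[u[1]-25:u[1]+25,u[0]-30:u[0]+30],95)
print("pred pad corners at z .079:")
for y in(-.0755,-.0535): print(proj("top",W(-.059,y,.079)),proj("scene",W(-.059,y,.079))+[1.1,-.9], "if z .12:",proj("scene",W(-.055,y,.12))+[1.1,-.9],proj("top",W(-.055,y,.12)))
E
```

```text
[279 202]
........................
..................###...
..................####..
.................##.##..
..................####..
........................
...........##...........
...........###..........
........#######.........
........########........
......############......
......##########.#......
........#########.......
........########........
#.......#########.......
##......#########.......
###.....#########.......
###.....#########.......
####....#########.......
#################.......
#################.......
#################.......
###.....#########.......
#.......#########.......
#.......#########.......
#..###############......
#################.......
##################......
####....#########.......
####....#########.......
####....#########.......
###......########.......
###......########.......
##.......########.......
#........########.......
.........########.......
.........#######........
.........#######........
.........#######........
.........########.......
........##########......
........##########......
........##########......
........#######
[... 2916 characters left out ...]
.
............................................................
............................................................
............................................................
............................................................
............................................................
............................................................
............................................................
pred pad corners at z .079:
[282.77804509 219.67438798] [282.93389743 227.60654841] if z .12: [283.90351083 215.14920239] [283.10790604 217.32424886]
[275.093192   219.75857053] [275.63224041 222.67615796] if z .12: [276.40164282 210.19597248] [275.1575015  217.41058096]
```

```bash
python3 - <<'E'
from workcell import *
print(observe()["t"]); print(sign_off())
E
```

```text
41.6167
the job is handed in; nothing more can be done
None
```

The job is done and handed in at about 42 s. The hose tail is seated on the port against its stop and the half ring is shut. The latch hook snapped, and the lever stayed down after the arm let go (last push about 13 N).

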